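# Seat the step standard on the datum stop with the coarse drive

## Robot

A 6-joint arm with a two-finger parallel gripper is mounted at the origin on a cart in front of the work surface, level with it; the furniture and walls round the work are solid. World frame = base frame: x ahead of the robot, y to its left, z up, the work surface at z = 0. Lengths are in m, angles in rad, forces in N, time in s.
With the tool pointing down it reaches from about 0.3 to 0.775 m from the base axis. Payload 14.6 kg.
Tool frame: the origin (TCP) lies at the very end of the fingers, on their centre line; the grasp point (between the pads) lies 19 mm behind it; z points along the fingers, y is the line along which they close (so a half turn about z gives the same grasp; the last joint's range is limited). The gripper opens to 94 mm and grips with 3 to 60 N. Pads are 16 mm wide; open, the fingers measure 119 mm over their backs; the gripper's body (75 mm by 177 mm) begins 78 mm behind the grasp point.
Start: joints at [1.105, 0.3, 1.521, -0, 1.321, -0.067], TCP at [0.214, 0.507, 0.205] pointing down, gripper open.
Joint ranges: [-3.03, 3.03], [-0.79, 2.21], [0.23, 2.52], [-1.04, 4.18], [0, 3.07], [-2.55, 2.55]. Speed limits (rad/s): [2.22, 2.22, 2.57, 3.14, 3.14, 3.14].

## Interface

Orientations are given as [roll, pitch, yaw] about the fixed x, y, z axes, in that order (R = Rz(yaw) Ry(pitch) Rx(roll)).
In Python, from station import ctrl, cams gives the robot as it stands. The module is installed in compiled form; this text tells all that it offers.
- The arm moves only by the tool arm_command, never from a script. Its argument "plan" is a list that holds one entry, the list of rows, each a list of 7 numbers: the shift along the tool's x, y, z in fractions of the full range, 1 being 750 mm, then the turn, a rotation vector about the tool's x, y, z in normalised numbers (1 is pi rad), then the closure, from -1 (fully open) to 1 (shut). A call has 1 to 12 rows; each row is the pose to reach, as a shift and turn from the pose commanded when the call began, along the tool's axes at that moment; what a row does not reach only later rows make up. A row lasts 1/10 s, in which the tool goes at most 50 mm and 8.59 degrees, less where a joint would pass 70% of its speed; a pose out of reach is approached as far as the arm can. A call with a gripper value outside its range is refused whole. The fingers move at their own pace and stop on an object; "squeeze" is the grip in N (left out, the last holds). Time passes only in rows, so rows that repeat a pose let the fingers close. It gives the time, the measured TCP pose, the force, the opening and the grip force at its end, in the units of the state.
- ctrl.get_obs(): the state, without advancing time (a new reading comes with each control period).
- cams.camera(name): name is "scene" or "top"; returns (picture, depth): 420x560x3 uint8, blue, green, red; 420x560 float32, m along the optical axis (not along the pixel's ray), 0 where there is no reading.
- cams.camera_info(name): a dict with "fx", "fy", "cx", "cy" (pixels), "world_to_cam" (4x4, takes a point from world to camera coordinates). Camera axes: x right, y down, z forward; pixel columns grow to the right and rows downward; lengths in m; the calibration is good to about 2 mm. A picture is of the moment at which its call begins. camera_info takes no time and is no camera call.
- ctrl.hand_in(): hands the job in; it is judged then, once.
The state is a dict: "time_s": time; "qpos": joint angles; "joint_vel": joint speeds; "tau": joint torques, N m; "ee_pos": TCP position; "eef_rot": TCP orientation; "force": force on the tool from outside, world axes, zero at the start; "moment": the same for the moment, N m; "grip_width": finger opening in m; "grip_force": force on a finger pad.
Only numpy, scipy, OpenCV 4.12 (cv2) and the standard library are available. Lean on these libraries where they do the work, as an engineer would, in place of code of your own. Each camera call takes 0.05 s, during which the arm holds its last target. There are 200 camera calls.

## Task

Set the step standard down in the nest on the slide's table and let go of it, then zero the slide: turn only the outer (coarse) ring of the coaxial drive clockwise until the standard is seated on the datum stop with a light, positive pressure of about 10 N, never more than 20 N. Leave the inner (fine) knob on its zero mark, let the drive and not your hand move the table, and do not shift the vials or the tin.

Things in the scene. Friction and masses are not known exactly. Their poses are not given: they have to be found in the camera images.
- step_standard: Certified step standard, a plain light-metal block of 0.2 kg: lower part 36 (own x) x 60 (own y) x 12 mm, on it a step 20 x 44 x 7 mm. Lies loose on the worktop, behind the slide or left of it. Origin: centre of its underside, z up. Take it across the 36 mm width, by the lower part. It may go into the nest either way round.
- setting_slide: Bench setting slide, fixed: grey base plate 175 (x) x 170 (y) mm, top at z = 14 mm. Origin: centre of the base's underside on the worktop. Own x is the slide direction, towards the datum stop. The rail runs along x at y = +50 mm; the pinion housing with the two knobs stands at x 0, y -47 mm, its top at z = 40 mm.
- table: Steel table 78 (x) x 60 (y) mm carrying the nest; moves along own x to the stop. Origin: centre of its top face (41 mm over the worktop). Nest: rear fence with its face at x = -32 mm, 10 mm high; 4 corner lugs 8 mm high at x +-21.5 to 31.5 whose inner faces are at y +-20 mm; open at front and between lugs. A standard lying home, long side along x, has its origin at about x -2 (to +3), y 0, z 0 mm.
- ring_centre (a point): Point on the vertical axis of both knobs, at mid height of the coarse ring (60.5 mm over the worktop). Coarse ring: the outer, lower, black knurled one, 57 mm across, 18 mm high (z 51.5 to 69.5). On top of it, same axis, the fine knob, 27 mm across, z 74 to 91 mm. Under the ring a 39 mm collar, z 40 to 51. Clear by 70 mm all round at ring height.
- coarse_ring (a joint): Angle of the coarse ring in rad, 0 at the start, grows clockwise seen from above, to 4.4. 12 mm of table travel to the stop per rad. Dry friction 0.25 N m in either direction, which also holds it when let go; a load of F newtons on the stop adds 0.012 x F N m (10 N: 0.12 N m) to the turning moment.
- fine_knob (a joint): Angle of the fine knob in rad, clockwise positive; it stands on its zero (index line to the robot) and must stay within 0.1 rad of it. Turns easily (0.045 N m). Its screw shifts rail, table and drive together, 0.3 mm per rad.
- stop_post: Dark post 20 x 36 x 40 mm on the base at slide x 73.5, y 50 mm. Origin: centre of its foot. From it a clamped rod points along the slide's -x, 33 mm over the foot, with a sprung 12 mm steel tip (5 N per mm, 5.5 mm stroke). How far it stands out differs: a standard home in the nest has 15 to 30 mm (1.25 to 2.5 rad of the ring) to go to touch the tip, then 2 mm (0.17 rad) more to 10 N.
- assembly_stand: Fixed obstacle: dark stand at the right, foot 190 (x) x 150 (y) mm, its post 40 mm off the origin to the back and left, 295 mm high. Origin: centre of its foot on the worktop. Travel above 0.4 m past it. (Left of the slide a stiff black lead comes down from the lamp box; behind the slide, left of its middle, stands the tall scanner.)
- vial_a: Small vial with white cap, 27 mm across, 54 mm high, upright at the right front; bystander. Origin: centre of its underside.
- vial_b: Small vial with orange cap, 27 mm across, 54 mm high, upright at the right front; bystander. Origin: centre of its underside.
- tin: Flat round white tin, 52 mm across, 22 mm high, left of the slide or behind it; bystander. Origin: centre of its underside.
Not all that is in view belongs to the job. What is shaped like the step_standard but green is not meant.

How it is judged:
By the outcome, as a careful person would: the job done as asked, in the order asked, and still so for the second after the job is handed in, with the robot touching nothing.
It also fails if it takes over 72 s, if anything falls off the work surface, if the arm or the gripper's body presses on something with over 40 N, if the wrist force passes 120 N, or if a joint passes its speed limit or range.

## Working session

There is one attempt and no reset: what is moved stays moved. The work goes in short steps, Python scripts to look and compute and a tool call to move; the robot and the scene stay as the last step left them, time stands still between calls to the robot, and variables do not carry over. Pictures are saved under pics/ and viewed, at most 10 in all, crops included, and the job is handed in when it is done.

Besides the shell and the picture viewer there is one more tool, called after "Request:" in YAML: its name, and indented under it one key for each argument. arm_command: Moves the arm, as the interface text tells. Its arguments: {"type":"object","properties":{"plan":{"type":"array"},"squeeze":{"type":"number"}},"required":["plan"]}

```bash
mkdir -p pics
cat > h.py <<'E'
import numpy as np, cv2
from station import ctrl, cams
from scipy.spatial.transform import Rotation as R
def grab(n):
    im,d=cams.camera(n); i=cams.camera_info(n)
    v,u=np.mgrid[0:420,0:560]
    P=np.stack([(u-i['cx'])/i['fx']*d,(v-i['cy'])/i['fy']*d,d],-1)
    T=np.linalg.inv(i['world_to_cam']); W=P@T[:3,:3].T+T[:3,3]; W[d==0]=np.nan
    return im,d,W
def st():
    o=ctrl.get_obs(); print({k:np.round(o[k],4).tolist() for k in ('time_s','qpos','ee_pos','eef_rot','force','moment','grip_width','grip_force')}); return o
E
python3 - <<'E'
from h import *
for n in('scene','top'):
    im,d,W=grab(n); cv2.imwrite(f'pics/{n}0.png',im); np.savez(f'{n}0.npz',im=im,W=W)
    print(n,np.round(cams.camera_info(n)['world_to_cam'],3).tolist())
st()
E
```

```text
scene [[0.917, -0.399, 0.018, -0.494], [-0.285, -0.686, -0.669, 0.129], [0.279, 0.609, -0.743, 1.167], [0.0, 0.0, 0.0, 1.0]]
top [[-0.012, -1.0, -0.022, -0.059], [-0.995, 0.014, -0.1, 0.509], [0.101, 0.02, -0.995, 0.903], [0.0, 0.0, 0.0, 1.0]]
{'time_s': 0.1, 'qpos': [1.1054, 0.3004, 1.5215, 0.0, 1.3207, -0.0666], 'ee_pos': [0.2135, 0.5066, 0.2049], 'eef_rot': [-3.1405, -0.0001, 2.7428], 'force': [0.1311, -0.6177, -0.2804], 'moment': [0.0039, 0.0099, 0.006], 'grip_width': 0.0943, 'grip_force': 0.0}
```

View pics/scene0.png

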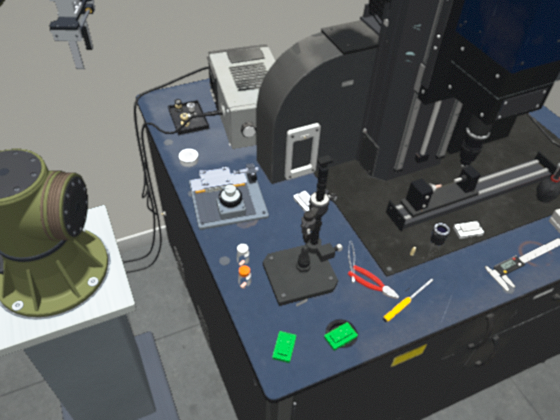

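View pics/top0.png

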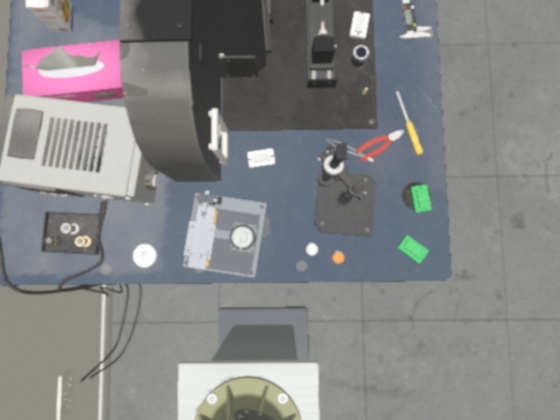

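The scene view shows the slide at about (230,195) and the standard at (305,200). The top view shows the slide at (225,235), the ring at (242,237), the standard at (261,157), the tin at (145,256) and the vials at (312,249) and (338,257). Next I'll zoom in and measure.

Run:
```python
from h import *
z=np.load('top0.npz'); im,W=z['im'],z['W']
z2=np.load('scene0.npz')
a=cv2.resize(im[140:290,170:290],None,fx=4.6,fy=4,interpolation=cv2.INTER_CUBIC)
a=cv2.resize(im[140:285,175:285],None,fx=4,fy=4,interpolation=cv2.INTER_CUBIC)
b=cv2.resize(z2['im'][140:240,180:340],(352,220),interpolation=cv2.INTER_CUBIC)
c=np.zeros((580,792,3),np.uint8); c[:,:440]=a; c[:220,440:]=b
cv2.imwrite('pics/crop0.png',c)
def top(u,v): print((u,v),np.round(W[v,u],4))
for p in [(261,157),(242,237),(200,235),(225,210),(225,260),(260,205),(145,256),(312,249),(338,257),(246,190),(218,140),(335,165),(345,205)]: top(*p)
# standard
V=W[145:170,240:282]; I=im[145:170,240:282]
for lo,hi in((.006,.015),(.0155,.024)):
    m=((V[...,2]>lo)&(V[...,2]<hi)&(I.min(-1)>110)).astype(np.uint8)
    pts=V[m>0][:,:2].astype(np.float32); r=cv2.minAreaRect(pts*1000); print(m.sum(),r,np.median(V[m>0],0))
m=(I.min(-1)>110); print(m.sum(), cv2.minAreaRect((V[m][:,:2]*1000).astype(np.float32)),V[m].min(0),V[m].max(0))
# base plate and table
V=W[185:285,175:280]; I=im[185:285,175:280]
for n,lo,hi in(('base',.010,.018),('table',.037,.0445),('lug',.0455,.0535),('ring',.065,.073),('fine',.087,.095)):
    m=(V[...,2]>lo)&(V[...,2]<hi)
    m=cv2.morphologyEx(m.astype(np.uint8),cv2.MORPH_OPEN,np.ones((2,2)))>0
    if m.sum()>5: print(n,m.sum(),cv2.minAreaRect((V[m][:,:2]*1000).astype(np.float32)),np.median(V[m],0))
```

```text
(261, 157) [ 0.622  -0.0371  0.0184]
(242, 237) [0.4335 0.0014 0.0888]
(200, 235) [0.4402 0.101  0.0415]
(225, 210) [0.4979 0.0475 0.0199]
(225, 260) [0.3827 0.0482 0.0151]
(260, 205) [ 0.5087 -0.0337  0.0169]
(145, 256) [0.3942 0.2306 0.0252]
(312, 249) [ 0.4059 -0.1497  0.0532]
(338, 257) [ 0.3878 -0.2062  0.0543]
(246, 190) [ 5.468e-01  3.000e-04 -1.000e-04]
(218, 140) [0.628  0.0425 0.1549]
(335, 165) [ 0.559  -0.1822  0.2247]
(345, 205) [ 0.5056 -0.2303  0.0202]
227 ((622.8619384765625, -35.541202545166016), (37.1987419128418, 59.743309020996094), 7.618647575378418) [ 0.61610749 -0.03665999  0.01139286]
155 ((620.075439453125, -37.91814422607422), (26.778810501098633, 47.169288635253906), 10.410013198852539) [ 0.62257067 -0.03480228  0.01880934]
600 ((624.03466796875, -33.8050651550293), (95.80494689941406, 54.41343307495117), 89.18345642089844) [nan nan nan] [nan nan nan]
base 2247 ((439.74737548828125, 49.006797790527344), (163.91494750976562, 178.98046875), 79.25363159179688) [nan nan nan]
table 887 ((425.97027587890625, 52.76203155517578), (158.5353240966797, 83.23271179199219), 88.03487396240234) [nan nan nan]
lug 198 ((463.36529541015625, 92.04750061035156), (53.8501091003418, 156.08448791503906), 74.70417785644531) [0.48252028 0.09051294 0.049452  ]
ring 382 ((428.1672668457031, 3.8203582763671875), (38.27156066894531, 51.02412796020508), 51.959075927734375) [nan nan nan]
fine 116 ((432.5022888183594, 2.5162410736083984), (23.522300720214844, 23.307340621948242), 88.96481323242188) [0.43149015 0.00220772 0.09075931]
```

View pics/crop0.png

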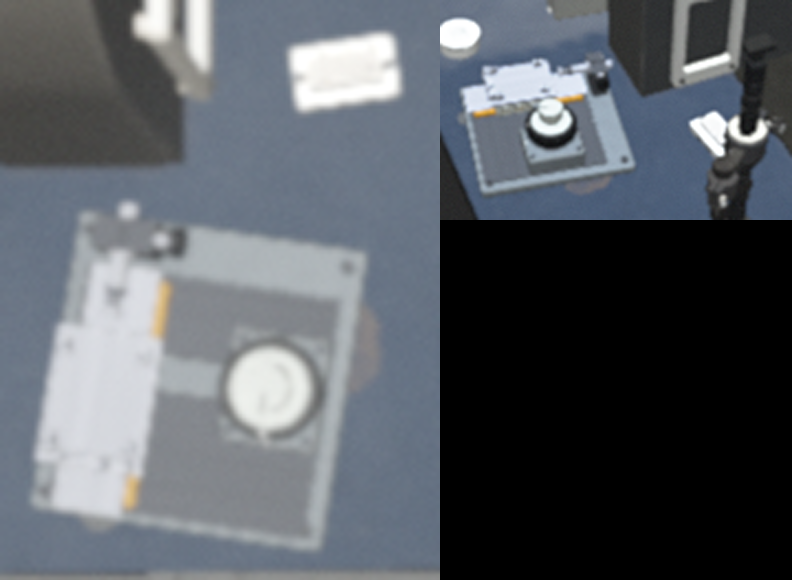

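The slide's x axis points up the top image, which is roughly world +x, and its yaw is about -9°. The rail and table are on the left (u about 200) and the ring is at (242,237). The standard's long side runs across the image. Next I'll compute exact poses from the corner pixels.

```bash
cat >> h.py <<'E'
def ray(n,u,v,z):
    i=cams.camera_info(n); T=np.linalg.inv(i['world_to_cam'])
    d=T[:3,:3]@[(u-i['cx'])/i['fx'],(v-i['cy'])/i['fy'],1]; o=T[:3,3]
    return o+d*(z-o[2])/d[2]
def pix(n,p):
    i=cams.camera_info(n); c=i['world_to_cam']@np.r_[p,1]
    return i['fx']*c[0]/c[2]+i['cx'],i['fy']*c[1]/c[2]+i['cy']
def go(pos,yaw,o=None):
    o=o or ctrl.get_obs(); A=R.from_euler('xyz',o['eef_rot']); B=R.from_euler('xyz',[np.pi,0,yaw])
    print('row',np.round(A.inv().apply(np.array(pos)-o['ee_pos'])*1000,1),np.round((A.inv()*B).as_rotvec(),3))
E
python3 - <<'E'
from h import *
def cr(L,z): return np.array([ray('top',175+x/4-.375,140+y/4-.375,z)[:2] for x,y in L])
def ang(a): return np.degrees(np.arctan2(a[1],a[0]))
def rep(n,c,ex): # TL TR BR BL
    print(n,np.round(c.mean(0),4),'up',[round(ang(c[0]-c[3]),1),round(ang(c[1]-c[2]),1)],'right',[round(ang(c[1]-c[0])+90,1),round(ang(c[2]-c[3])+90,1)],
     'len',np.round([np.linalg.norm(c[i]-c[(i+1)%4]) for i in range(4)],4))
rep('base',cr([(80,212),(365,255),(322,548),(30,505)],.014),0)
rep('std',cr([(288,45),(397,32),(403,92),(297,110)],.012),0)
rep('table',cr([(60,322),(163,335),(143,474),(35,460)],.041),0)
z=np.load('top0.npz'); im,W=z['im'],z['W']
g=im.min(-1)
# white circle of fine knob centre by depth
m=(W[...,2]>.084)&(W[...,2]<.097); m[:, :220]=0; m[:,265:]=0; m[:215]=0;m[265:]=0
v,u=np.nonzero(m); print('fine',ray('top',(u.min()+u.max())/2,(v.min()+v.max())/2,.091),u.mean(),v.mean(),ray('top',u.mean(),v.mean(),.091))
for n in('scene','top'):
    z=np.load(n+'0.npz');W=z['W']
    for y0 in np.arange(.1,.6,.05):
        mm=(W[...,1]>y0)&(W[...,1]<y0+.05)
        print(n,round(y0,2),[round(float(np.nanmax(np.r_[-1,W[...,2][mm&(W[...,0]>x)&(W[...,0]<x+.05)]])),3) for x in np.arange(.2,.7,.05)])
E
```

```text
base [0.4419 0.0498] up [np.float64(-9.2), np.float64(-8.9)] right [np.float64(-9.4), np.float64(-8.9)] len [0.1696 0.1706 0.1706 0.1723]
std [ 0.6233 -0.0372] up [np.float64(7.4), np.float64(4.9)] right [np.float64(5.9), np.float64(8.8)] len [0.0651 0.0363 0.0635 0.0395]
table [0.4312 0.1018] up [np.float64(-9.8), np.float64(-8.1)] right [np.float64(-7.9), np.float64(-7.9)] len [0.0591 0.0786 0.0615 0.0786]
fine [0.43452    0.00326201 0.091     ] 240.69747899159663 236.51260504201682 [0.4345013  0.00390686 0.091     ]
scene 0.1 [-0.767, -0.765, 0.006, 0.056, 0.056, 0.054, 0.058, 0.279, 0.325, 0.348]
scene 0.15 [-0.766, -0.768, 0.007, 0.013, 0.008, 0.007, 0.104, 0.278, 0.323, 0.347]
scene 0.2 [-0.768, -0.763, 0.007, 0.029, 0.027, 0.007, 0.158, 0.157, 0.154, -1.0]
scene 0.25 [-0.767, -0.766, 0.008, 0.027, 0.026, 0.01, 0.156, 0.158, 0.16, -1.0]
scene 0.3 [-0.766, -0.767, 0.007, 0.056, 0.09, 0.093, 0.155, 0.158, 0.159, 0.159]
scene 0.35 [-0.768, -0.766, 0.015, 0.024, 0.053, 0.063, 0.156, 0.161, 0.159, 0.159]
scene 0.4 [0.35, -0.246, 0.017, 0.016, 0.057, 0.064, 0.152, 0.163, 0.164, 0.165
[... 349 characters left out ...]
72, 0.005, 0.005, 0.005, 0.004, 0.106, 0.276, 0.325, 0.345]
top 0.2 [-0.77, -0.77, 0.005, 0.028, 0.026, 0.004, 0.153, 0.153, 0.153, 0.153]
top 0.25 [-0.77, -0.771, 0.004, 0.025, 0.025, 0.004, 0.153, 0.155, 0.156, 0.155]
top 0.3 [-0.769, -0.776, 0.006, 0.049, 0.09, 0.091, 0.153, 0.155, 0.156, 0.156]
top 0.35 [-0.768, -0.773, 0.013, 0.021, 0.052, 0.06, 0.153, 0.156, 0.156, 0.156]
top 0.4 [-0.769, -0.242, 0.017, 0.012, 0.055, 0.06, 0.152, 0.16, 0.161, 0.161]
top 0.45 [-0.769, -0.184, 0.004, 0.006, 0.053, 0.021, 0.147, 0.157, 0.162, 0.161]
top 0.5 [-0.749, -0.118, 0.027, 0.005, 0.004, 0.005, 0.005, 0.003, -1.0, -1.0]
top 0.55 [-0.736, -0.687, 0.029, 0.033, 0.034, 0.005, 0.004, 0.004, -1.0, -1.0]
```

Run:
```python
from h import *
z=np.load('top0.npz'); im=z['im'][140:175,238:285]
g=cv2.resize(im,None,fx=4,fy=4,interpolation=cv2.INTER_CUBIC).min(-1)
t,m=cv2.threshold(g,0,255,cv2.THRESH_OTSU)
n,l,s,c=cv2.connectedComponentsWithStats(m); k=1+np.argmax(s[1:,4])
v,u=np.nonzero(l==k); P=np.array([ray('top',238+a/4-.375,140+b/4-.375,.012)[:2] for a,b in zip(u,v)])
print(t,cv2.minAreaRect((P*1000).astype(np.float32)),P.mean(0))
w,V=np.linalg.eigh(np.cov(P.T)); print(np.degrees(np.arctan2(*V[::-1,1])))
go([.40,0,.30],np.radians(97))
```

```text
Traceback (most recent call last):
  File "h.py", line 13, in ray
    i=cams.camera_info(n); T=np.linalg.inv(i['world_to_cam'])
ValueError: time passes only in moves, steps and waits
```

```bash
sed -i 's/^def ray/INFO={n:cams.camera_info(n) for n in ("top","scene")}\ndef ray/; s/i=cams.camera_info(n); T=np.linalg/i=INFO[n]; T=np.linalg/; s/i=cams.camera_info(n); c=/i=INFO[n]; c=/' h.py
python3 - <<'E'
from h import *
z=np.load('top0.npz'); im=z['im'][140:175,238:285]
g=cv2.resize(im,None,fx=4,fy=4,interpolation=cv2.INTER_CUBIC).min(-1)
t,m=cv2.threshold(g,0,255,cv2.THRESH_OTSU)
n,l,s,c=cv2.connectedComponentsWithStats(m); k=1+np.argmax(s[1:,4])
v,u=np.nonzero(l==k); P=np.array([ray('top',238+a/4-.375,140+b/4-.375,.012)[:2] for a,b in zip(u,v)])
print(t,cv2.minAreaRect((P*1000).astype(np.float32)),P.mean(0))
w,V=np.linalg.eigh(np.cov(P.T)); print(np.degrees(np.arctan2(*V[::-1,1])))
go([.40,0,.30],np.radians(97))
E
```

```text
172.0 ((622.488037109375, -36.20104217529297), (40.48344802856445, 64.4185562133789), 7.778066635131836) [ 0.62238023 -0.03610378]
98.05351430826754
row [-368.6 -394.5  -94.7] [-1.00e-03  0.00e+00  1.05e+00]
```

Units first: shifts go in shares of 750 mm and turns go in shares of pi rad. So -394 mm / 750 = -0.5253, -369 mm / 750 = -0.492, 1.067 rad / 3.1416 = 0.3396.

Request:
arm_command:
  plan:
    - [[0,0,-0.1267,0,0,0,-1],[-0.492,-0.5253,-0.1267,0,0,0.3396,-1],[-0.492,-0.5253,-0.1267,0,0,0.3396,-1],[-0.492,-0.5253,-0.1267,0,0,0.3396,-1],[-0.492,-0.5253,-0.1267,0,0,0.3396,-1],[-0.492,-0.5253,-0.1267,0,0,0.3396,-1],[-0.492,-0.5253,-0.1267,0,0,0.3396,-1],[-0.492,-0.5253,-0.1267,0,0,0.3396,-1],[-0.492,-0.5253,-0.1267,0,0,0.3396,-1],[-0.492,-0.5253,-0.1267,0,0,0.3396,-1],[-0.492,-0.5253,-0.1267,0,0,0.3396,-1],[-0.492,-0.5253,-0.1267,0,0,0.3396,-1]]

```text
time_s: 1.3
ee_pos: [0.4008, -0.002, 0.3006]
eef_rot: [3.141, 0.0, 1.675]
force: [-0.5, 0.2, 0.3]
grip_width: 0.0939
grip_force: 0.0
```

Run:
```python
from h import *
st(); go([.6224,-.0363,.12],np.radians(98)); go([.6224,-.0363,.002],np.radians(98))
```

```text
{'time_s': 1.3, 'qpos': [-0.0963, -0.1051, 1.7452, -0.0001, 1.5013, -0.2003], 'ee_pos': [0.4008, -0.002, 0.3006], 'eef_rot': [3.1414, 0.0001, 1.6748], 'force': [-0.5348, 0.2335, 0.2732], 'moment': [-0.0132, -0.027, -0.0292], 'grip_width': 0.0939, 'grip_force': 0.0}
row [-57.2 216.8 180.7] [ 0.     0.    -0.036]
row [-57.1 216.8 298.7] [ 0.     0.    -0.036]
```

To row units: 240 mm / 750 = 0.32, 180 mm / 750 = 0.24, -0.036 rad / 3.1416 = -0.0115.

Request:
arm_command:
  plan:
    - [[-0.076,0.2893,0.1333,0,0,0.0115,-1],[-0.076,0.2893,0.1333,0,0,0.0115,-1],[-0.076,0.2893,0.1333,0,0,0.0115,-1],[-0.076,0.2893,0.1333,0,0,0.0115,-1],[-0.076,0.2893,0.1333,0,0,0.0115,-1],[-0.076,0.2893,0.24,0,0,0.0115,-1],[-0.076,0.2893,0.2667,0,0,-0.0115,-1],[-0.076,0.2893,0.2933,0,0,-0.0115,-1],[-0.076,0.2893,0.32,0,0,-0.0115,-1],[-0.076,0.2893,0.32,0,0,-0.0115,-1],[-0.076,0.2893,0.32,0,0,-0.0115,-1]]

```text
time_s: 2.4
ee_pos: [0.6225, -0.0335, 0.0608]
eef_rot: [-3.141, -0.0, 1.712]
force: [0.2, -0.1, 0.0]
grip_width: 0.094
grip_force: 0.0
```

Run:
```python
from h import *
st(); go([.6224,-.0363,.002],np.radians(98))
```

```text
{'time_s': 2.4, 'qpos': [-0.1125, 0.6056, 1.4334, -0.0, 1.1027, -0.2535], 'ee_pos': [0.6225, -0.0335, 0.0608], 'eef_rot': [-3.1414, -0.0, 1.7118], 'force': [0.2083, -0.1129, 0.0363], 'moment': [-0.0386, 0.0643, 0.0492], 'grip_width': 0.094, 'grip_force': 0.0}
row [-2.8 -0.5 58.8] [-0.    -0.     0.001]
```

To row units: 58 mm / 750 = 0.0773, -2.8 mm / 750 = -0.0037.

Request:
arm_command:
  plan:
    - [[-0.0037,-0.0007,0.0267,0,0,0,-1],[-0.0037,-0.0007,0.0533,0,0,0,-1],[-0.0037,-0.0007,0.0667,0,0,0,-1],[-0.0037,-0.0007,0.0773,0,0,0,-1],[-0.0037,-0.0007,0.0773,0,0,0,-0.2],[-0.0037,-0.0007,0.0773,0,0,0,0],[-0.0037,-0.0007,0.0773,0,0,0,0.4],[-0.0037,-0.0007,0.0773,0,0,0,0.6],[-0.0037,-0.0007,0.0773,0,0,0,0.6],[-0.0037,-0.0007,0.0773,0,0,0,0.6],[-0.0037,-0.0007,0.0773,0,0,0,0.6],[-0.0037,-0.0007,0.0773,0,0,0,0.6]]
  squeeze: 20

```text
time_s: 3.6
ee_pos: [0.6224, -0.0363, 0.0025]
eef_rot: [3.141, 0.0, 1.712]
force: [1.9, 0.1, 0.7]
grip_width: 0.036
grip_force: 20.0
```

Run:
```python
from h import *
st()
```

```text
{'time_s': 3.6, 'qpos': [-0.117, 0.6845, 1.4584, 0.0, 0.9983, -0.258], 'ee_pos': [0.6224, -0.0363, 0.0025], 'eef_rot': [3.1413, 0.0001, 1.7118], 'force': [1.8754, 0.0597, 0.7293], 'moment': [-0.0565, -0.0763, 0.0272], 'grip_width': 0.036, 'grip_force': 20.0001}
```

To row units: -200 mm / 750 = -0.2667, -150 mm / 750 = -0.2, -0.75 rad / 3.1416 = -0.2387.

Request:
arm_command:
  plan:
    - [[0,0,-0.02,0,0,0,0.6],[0,0,-0.0667,0,0,0,0.6],[0,0,-0.1333,0,0,0,0.6],[0,0,-0.2,0,0,0,0.6],[0,-0.0667,-0.2133,0,0,0,0.6],[0,-0.1333,-0.2133,0,0,0,0.6],[0,-0.1867,-0.2133,0,0,-0.0477,0.6],[0,-0.24,-0.2133,0,0,-0.0955,0.6],[0,-0.2667,-0.2133,0,0,-0.1432,0.6],[0,-0.2667,-0.2133,0,0,-0.191,0.6],[0,-0.2667,-0.2133,0,0,-0.2387,0.6],[0,-0.2667,-0.2133,0,0,-0.2387,0.6]]

```text
time_s: 4.8
ee_pos: [0.4242, -0.0645, 0.1633]
eef_rot: [3.141, 0.001, 2.464]
force: [0.2, 0.4, -2.8]
grip_width: 0.0358
grip_force: 20.0
```

Run:
```python
from h import *
st(); go([.4317,.1020,.12],-.155+np.pi)
```

```text
{'time_s': 4.8, 'qpos': [-0.2362, 0.0711, 1.8957, -0.0, 1.1738, -1.1296], 'ee_pos': [0.4242, -0.0645, 0.1633], 'eef_rot': [3.1412, 0.0009, 2.4642], 'force': [0.2482, 0.3709, -2.7608], 'moment': [0.0224, -0.0089, -0.0288], 'grip_width': 0.0358, 'grip_force': 19.9982}
row [ 98.5 134.4  43.3] [ 0.     0.001 -0.522]
```

To row units: 134.4 mm / 750 = 0.1792, 98.5 mm / 750 = 0.1313, -0.522 rad / 3.1416 = -0.1662.

Request:
arm_command:
  plan:
    - [[0.0333,0.0453,0,0,0,-0.0477,0.6],[0.0667,0.0907,0,0,0,-0.0955,0.6],[0.1,0.136,0,0,0,-0.1273,0.6],[0.1313,0.1792,0,0,0,-0.1655,0.6],[0.1313,0.1792,0.0267,0,0,-0.1662,0.6],[0.1313,0.1792,0.0573,0,0,-0.1662,0.6],[0.1313,0.1792,0.08,0,0,-0.1662,0.6],[0.1313,0.1792,0.1,0,0,-0.1662,0.6],[0.1313,0.1792,0.1,0,0,-0.1662,0.6],[0.1313,0.1792,0.1,0,0,-0.1662,0.6]]

```text
time_s: 5.8
ee_pos: [0.4324, 0.1021, 0.0881]
eef_rot: [3.142, 0.0, 2.981]
force: [-0.3, 0.0, -1.7]
grip_width: 0.0359
grip_force: 20.0
```

Run:
```python
from h import *
st(); go([.4317,.1020,.0435],-.155+np.pi)
im,d,W=grab('scene'); im2,_,_=grab('top')
a=cv2.resize(im[145:235,180:280],(600,540),interpolation=cv2.INTER_CUBIC)
cv2.imwrite('pics/hover.png',a)
```

```text
{'time_s': 5.8, 'qpos': [0.1494, 0.2114, 1.933, 0.0, 0.997, -1.261], 'ee_pos': [0.4324, 0.1021, 0.0881], 'eef_rot': [3.1415, 0.0002, 2.9812], 'force': [-0.2908, 0.0169, -1.6695], 'moment': [-0.0013, 0.0551, 0.0099], 'grip_width': 0.0359, 'grip_force': 19.9996}
row [ 0.6 -0.2 44.6] [ 0.     0.    -0.005]
```

View pics/hover.png

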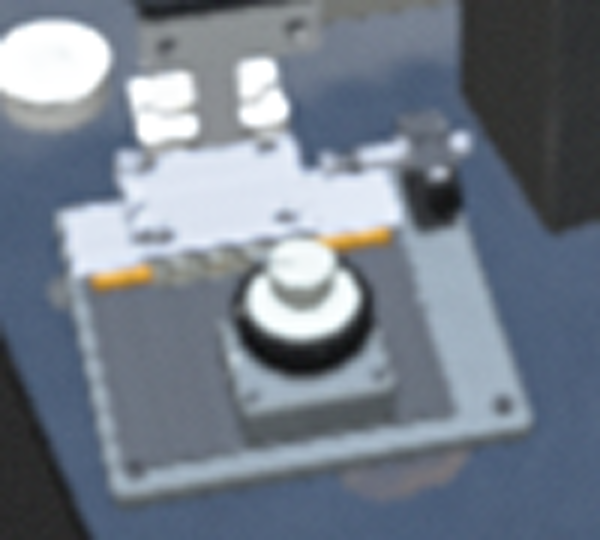

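The standard is held level above the nest, at roughly (130–290, 60–145) in the crop, and it lines up with the table. Lowering now.

To row units: 43 mm / 750 = 0.0573, 41 mm / 750 = 0.0547, -0.005 rad / 3.1416 = -0.0016.

Request:
arm_command:
  plan:
    - [[0.0008,-0.0003,0.0133,0,0,-0.0016,0.6],[0.0008,-0.0003,0.0267,0,0,-0.0016,0.6],[0.0008,-0.0003,0.0373,0,0,-0.0016,0.6],[0.0008,-0.0003,0.0453,0,0,-0.0016,0.6],[0.0008,-0.0003,0.0507,0,0,-0.0016,0.6],[0.0008,-0.0003,0.0547,0,0,-0.0016,0.6],[0.0008,-0.0003,0.0573,0,0,-0.0016,0.6],[0.0008,-0.0003,0.0573,0,0,-0.0016,0.6]]

```text
time_s: 6.7
ee_pos: [0.4315, 0.1019, 0.0443]
eef_rot: [-3.142, -0.0, 2.989]
force: [-0.4, -0.5, -0.9]
grip_width: 0.0359
grip_force: 20.0
```

Run:
```python
from h import *
st(); go([.4317,.1020,.0435],-.155+np.pi)
```

```text
{'time_s': 6.7, 'qpos': [0.1493, 0.286, 1.9648, -0.0, 0.8909, -1.2687], 'ee_pos': [0.4315, 0.1019, 0.0443], 'eef_rot': [-3.1416, -0.0001, 2.9888], 'force': [-0.4459, -0.478, -0.8524], 'moment': [0.0314, -0.0661, -0.0154], 'grip_width': 0.0359, 'grip_force': 19.9996}
row [-0.2  0.1  0.8] [-0.    -0.     0.002]
```

To row units: -115 mm / 750 = -0.1533, -70 mm / 750 = -0.0933.

Request:
arm_command:
  plan:
    - [[0,0,0.0011,0,0,0,0.6],[0,0,0.0011,0,0,0,0.6],[0,0,0.0011,0,0,0,0.15],[0,0,0.0011,0,0,0,0.0],[0,0,0.0011,0,0,0,-0.1],[0,0,0.0011,0,0,0,-0.1],[0,0,-0.0133,0,0,0,-0.1],[0,0,-0.04,0,0,0,-0.1],[0,0,-0.0933,0,0,0,-0.1],[0,0,-0.1533,0,0,0,-0.5],[0,0,-0.1533,0,0,0,-1],[0,0,-0.1533,0,0,0,-1]]

```text
time_s: 7.9
ee_pos: [0.4318, 0.102, 0.1605]
eef_rot: [3.141, 0.002, 2.989]
force: [0.0, 0.5, -1.2]
grip_width: 0.0724
grip_force: 0.0
```

Run:
```python
from h import *
st(); go([.4346,.0034,.16],-.155+np.pi)
im,d,W=grab('scene')
a=cv2.resize(im[145:235,180:280],(600,540),interpolation=cv2.INTER_CUBIC)
cv2.imwrite('pics/placed.png',a)
```

```text
{'time_s': 7.9, 'qpos': [0.1493, 0.1069, 1.8637, -0.0, 1.1688, -1.2687], 'ee_pos': [0.4318, 0.102, 0.1605], 'eef_rot': [3.1409, 0.0022, 2.9888], 'force': [0.047, 0.4929, -1.1516], 'moment': [-0.011, -0.0093, -0.0825], 'grip_width': 0.0724, 'grip_force': 0.0}
row [-17.8 -97.    0.5] [0.001 0.002 0.002]
```

View pics/placed.png

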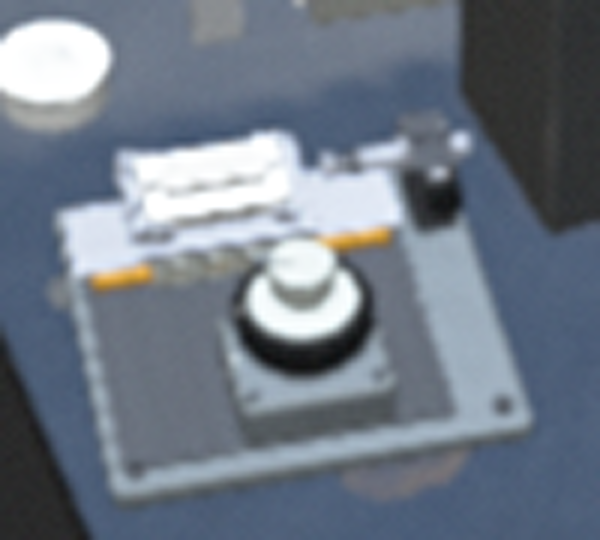

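The standard lies in the nest at (125–295, 135–225) in the crop, and it looks home between the lugs. Moving over the ring while checking the seat with depth.

To row units: -97 mm / 750 = -0.1293, -65 mm / 750 = -0.0867.

Request:
arm_command:
  plan:
    - [[-0.008,-0.0427,0,0,0,0,-1],[-0.016,-0.0867,0,0,0,0,-1],[-0.0237,-0.1293,0,0,0,0,-1],[-0.0237,-0.1293,0,0,0,0,-1],[-0.0237,-0.1293,0.0333,0,0,0,-1],[-0.0237,-0.1293,0.0667,0,0,0,-1],[-0.0237,-0.1293,0.0733,0,0,0,-1],[-0.0237,-0.1293,0.0733,0,0,0,-1]]

```text
time_s: 8.75
ee_pos: [0.4338, 0.0037, 0.1038]
eef_rot: [-3.141, -0.003, 2.989]
force: [0.0, -0.2, 0.3]
grip_width: 0.0941
grip_force: 0.0
```

Run:
```python
from h import *
st(); go([.4346,.0034,.045],-.155+np.pi)
c,s=np.cos(.155),np.sin(.155); M=np.array([[c,-s],[s,c]]) # world->slide (yaw -.155)
for n in('scene','top'):
    im,d,W=grab(n)
    S=(W[...,:2]-[.442,.050])@M.T*1000; S[...,1]-=50; Z=W[...,2]*1000
    for x in range(-60,35,10):
        print(n,x,[ (lambda q: round(float(np.median(q)),1) if q.size else None)(Z[(abs(S[...,0]-x)<4)&(abs(S[...,1]-y)<3)&(Z>0)]) for y in (-24,-16,-8,0,8,16,24)])
```

```text
{'time_s': 8.75, 'qpos': [-0.0758, 0.1662, 1.9446, 0.0, 1.0333, -1.4942], 'ee_pos': [0.4338, 0.0037, 0.1038], 'eef_rot': [-3.1414, -0.0025, 2.9891], 'force': [0.0361, -0.1674, 0.2628], 'moment': [-0.0242, 0.0084, -0.0231], 'grip_width': 0.0941, 'grip_force': 0.0}
row [-1.  -0.2 58.8] [-0.    -0.003  0.003]
scene -60 [19.9, 25.6, 31.3, 29.9, 28.1, 30.5, 26.6]
scene -50 [35.1, 50.6, 52.6, 53.2, 52.3, 53.9, 51.2]
scene -40 [32.1, 47.6, 57.1, 56.1, 62.2, 54.8, 52.4]
scene -30 [31.8, 52.0, 61.2, 61.9, 61.0, 60.2, None]
scene -20 [31.3, 48.0, 60.7, 61.9, 61.2, None, None]
scene -10 [34.1, 44.1, 59.8, None, 62.1, None, None]
scene 0 [38.5, 44.0, None, None, None, None, None]
scene 10 [42.9, 49.0, None, None, None, None, None]
scene 20 [None, None, None, None, None, None, None]
scene 30 [26.2, None, None, None, None, None, None]
top -60 [25.1, 26.9, 27.2, 25.2, 26.5, None, None]
top -50 [None, None, None, None, None, None, None]
top -40 [None, None, None, None, None, None, None]
top -30 [None, None, None, None, None, None, None]
top -20 [None, None, None, None, None, None, None]
top -10 [None, None, None, None, None, None, None]
top 0 [None, None, None, None, None, None, None]
top 10 [None, None, None, None, None, None, None]
top 20 [None, None, None, None, None, None, None]
top 30 [None, None, None, None, None, None, None]
```

To row units: 58 mm / 750 = 0.0773, 52 mm / 750 = 0.0693.

Request:
arm_command:
  plan:
    - [[-0.0013,-0.0003,0.0267,0,0,0,-1],[-0.0013,-0.0003,0.0533,0,0,0,-1],[-0.0013,-0.0003,0.0693,0,0,0,-1],[-0.0013,-0.0003,0.0773,0,0,0,-1],[-0.0013,-0.0003,0.0773,0,0,0,-1],[-0.0013,-0.0003,0.0773,0,0,0,-0.5],[-0.0013,-0.0003,0.0773,0,0,0,-0.3],[-0.0013,-0.0003,0.0773,0,0,0,-0.1],[-0.0013,-0.0003,0.0773,0,0,0,-0.1],[-0.0013,-0.0003,0.0773,0,0,0,-0.1]]
  squeeze: 5

```text
time_s: 9.85
ee_pos: [0.4354, 0.0031, 0.0466]
eef_rot: [3.141, 0.0, 2.989]
force: [1.1, 10.7, 1.1]
grip_width: 0.0582
grip_force: 5.0
```

Run:
```python
from h import *
st()
```

```text
{'time_s': 9.85, 'qpos': [-0.0772, 0.2661, 1.9847, 0.0004, 0.8904, -1.4953], 'ee_pos': [0.4354, 0.0031, 0.0466], 'eef_rot': [3.1413, 0.0003, 2.9887], 'force': [1.0752, 10.7254, 1.0651], 'moment': [1.9092, -0.2391, -0.0389], 'grip_width': 0.0582, 'grip_force': 5.0233}
```

To row units: 1 mm / 750 = 0.0013, 0.5 mm / 750 = 0.0007.

Request:
arm_command:
  plan:
    - [[0,0.0007,0,0,0,0,-0.1],[0,0.0013,0,0,0,0,-0.1],[0,0.0013,0,0,0,0,-0.1],[0,0.0013,0,0,0,0,-0.1]]

```text
time_s: 10.25
ee_pos: [0.4356, 0.0044, 0.0466]
eef_rot: [3.141, 0.0, 2.989]
force: [0.3, 7.3, 1.5]
grip_width: 0.0559
grip_force: 5.0
```

Run:
```python
from h import *
st()
```

```text
{'time_s': 10.25, 'qpos': [-0.0744, 0.2666, 1.9842, 0.001, 0.8904, -1.4931], 'ee_pos': [0.4356, 0.0044, 0.0466], 'eef_rot': [3.1408, 0.0003, 2.9888], 'force': [0.299, 7.3021, 1.5122], 'moment': [1.2525, -0.1102, -0.0191], 'grip_width': 0.0559, 'grip_force': 5.0003}
```

Request:
arm_command:
  plan:
    - [[0,0.0007,0,0,0,0,-0.1],[0,0.0013,0,0,0,0,-0.1],[0,0.0013,0,0,0,0,-0.1],[0,0.0013,0,0,0,0,-0.1]]

```text
time_s: 10.65
ee_pos: [0.4357, 0.0046, 0.0466]
eef_rot: [-3.141, 0.0, 2.989]
force: [-1.4, -4.5, 4.0]
grip_width: 0.0558
grip_force: 5.0
```

Run:
```python
from h import *
st()
```

```text
{'time_s': 10.65, 'qpos': [-0.0732, 0.2669, 1.9839, -0.0008, 0.8907, -1.4907], 'ee_pos': [0.4357, 0.0046, 0.0466], 'eef_rot': [-3.141, 0.0002, 2.9888], 'force': [-1.3796, -4.4571, 4.0294], 'moment': [-0.9964, 0.277, 0.0279], 'grip_width': 0.0558, 'grip_force': 5.0002}
```

To row units: -0.4 mm / 750 = -0.0005, 0.15 rad / 3.1416 = 0.0477.

Request:
arm_command:
  plan:
    - [[0,-0.0005,0,0,0,0,-0.1],[0,-0.0005,0,0,0,0,-0.1],[0,-0.0005,0,0,0,0,-0.1],[0,-0.0005,0,0,0,0.0159,-0.1],[0,-0.0005,0,0,0,0.0318,-0.1],[0,-0.0005,0,0,0,0.0477,-0.1],[0,-0.0005,0,0,0,0.0637,-0.1],[0,-0.0005,0,0,0,0.0796,-0.1],[0,-0.0005,0,0,0,0.0955,-0.1],[0,-0.0005,0,0,0,0.0955,-0.1]]
  squeeze: 35

```text
time_s: 11.65
ee_pos: [0.4357, 0.0046, 0.0465]
eef_rot: [3.141, 0.0, 2.688]
force: [-1.4, -0.7, 6.3]
grip_width: 0.0553
grip_force: 35.0
```

Run:
```python
from h import *
st()
```

```text
{'time_s': 11.65, 'qpos': [-0.0736, 0.2669, 1.984, 0.0001, 0.8905, -1.1908], 'ee_pos': [0.4357, 0.0046, 0.0465], 'eef_rot': [3.1414, 0.0002, 2.6879], 'force': [-1.4115, -0.7022, 6.28], 'moment': [-0.2611, 0.1669, -0.2379], 'grip_width': 0.0553, 'grip_force': 35.0018}
```

To row units: 0.7 rad / 3.1416 = 0.2228.

Request:
arm_command:
  plan:
    - [[0,0,0,0,0,0.0223,-0.1],[0,0,0,0,0,0.0446,-0.1],[0,0,0,0,0,0.0668,-0.1],[0,0,0,0,0,0.0891,-0.1],[0,0,0,0,0,0.1114,-0.1],[0,0,0,0,0,0.1337,-0.1],[0,0,0,0,0,0.156,-0.1],[0,0,0,0,0,0.1783,-0.1],[0,0,0,0,0,0.2005,-0.1],[0,0,0,0,0,0.2228,-0.1],[0,0,0,0,0,0.2228,-0.1]]

```text
time_s: 12.75
ee_pos: [0.4359, 0.0048, 0.0466]
eef_rot: [3.141, -0.0, 1.989]
force: [2.0, 0.9, 3.8]
grip_width: 0.0554
grip_force: 35.0
```

Run:
```python
from h import *
st()
im,d,W=grab('scene')
a=cv2.resize(im[145:235,180:280],(600,540),interpolation=cv2.INTER_CUBIC)
cv2.imwrite('pics/turn1.png',a)
```

```text
{'time_s': 12.75, 'qpos': [-0.0734, 0.2669, 1.9838, 0.0005, 0.8902, -0.4916], 'ee_pos': [0.4359, 0.0048, 0.0466], 'eef_rot': [3.1408, -0.0, 1.9887], 'force': [2.0019, 0.939, 3.8158], 'moment': [0.1296, -0.1831, -0.2984], 'grip_width': 0.0554, 'grip_force': 35.0014}
```

View pics/turn1.png

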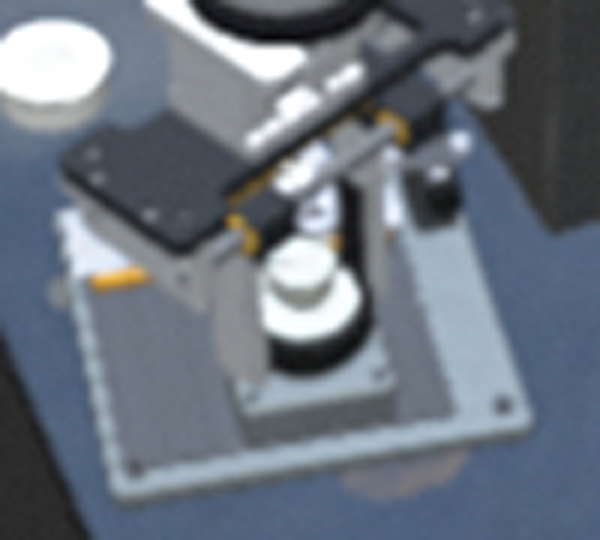

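The gripper holds the ring and the fine knob is untouched, with its index still toward the robot. The ring has turned 1.0 rad. I'll estimate the gap from the earlier pictures and average the moment readings.

Run:
```python
from h import *
c,s=np.cos(.155),np.sin(.155); M=np.array([[c,-s],[s,c]])
sl=lambda p:np.round(M@(p[:2]-[.442,.05])*1000,1)
S=lambda x,y,z:sl(ray('scene',180+(x+.5)/6-.5,145+(y+.5)/6-.5,z))
print('tip',S(320,162,.047),'std front edges top z53',S(297,165,.053),S(275,130,.053),S(296,180,.041))
print('top tip',sl(ray('top',175+117/4-.375,140+305/4-.375,.047)),sl(ray('top',175+117/4-.375,140+290/4-.375,.047)))
m=[]
for k in range(6):
    cams.camera('top'); m.append(ctrl.get_obs()['moment'])
print(np.round(m,3)[:,2])
```

```text
tip [29.9 57.6] std front edges top z53 [18.8 51.8] [14.  75.6] [18.6 55.3]
top tip [34.  47.2] [42.4 48.6]
[-0.256 -0.192 -0.104 -0.157 -0.092 -0.072]
```

Run:
```python
from h import *
z=np.load('top0.npz'); im=z['im'][185:235,185:230]
cv2.imwrite('pics/tip.png',cv2.resize(im,None,fx=12,fy=12,interpolation=cv2.INTER_CUBIC))
```

```text
(no output)
```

View pics/tip.png

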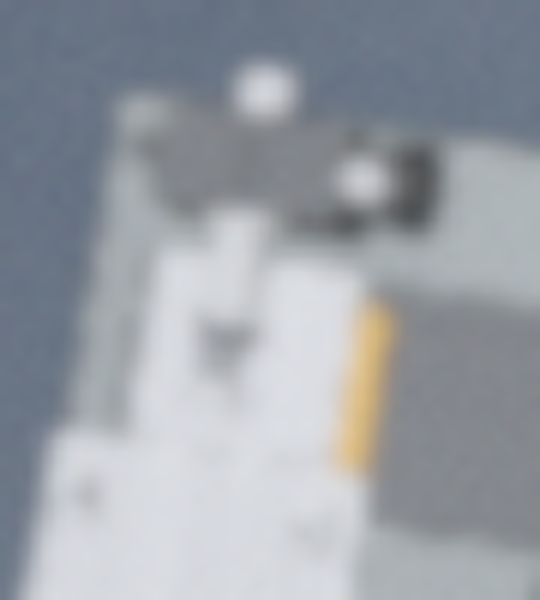

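The tip end is at about (225,395) in the crop, which is slide x ≈ 28–30. That predicts touch after roughly 1.6–1.75 rad in total.

To row units: 0.35 rad / 3.1416 = 0.1114.

Request:
arm_command:
  plan:
    - [[0,0,0,0,0,0.0191,-0.1],[0,0,0,0,0,0.0382,-0.1],[0,0,0,0,0,0.0573,-0.1],[0,0,0,0,0,0.0732,-0.1],[0,0,0,0,0,0.0828,-0.1],[0,0,0,0,0,0.0923,-0.1],[0,0,0,0,0,0.1019,-0.1],[0,0,0,0,0,0.1114,-0.1]]

```text
time_s: 13.9
ee_pos: [0.4359, 0.0047, 0.0466]
eef_rot: [3.141, -0.0, 1.639]
force: [4.4, 4.6, 3.6]
grip_width: 0.0553
grip_force: 35.0
```

```bash
cat > m.py <<'E'
from h import *
o=ctrl.get_obs(); print(round(o['time_s'],2),'turn',round(2.9888-o['eef_rot'][2],4),'M',np.round(o['moment'],3),'F',np.round(o['force'],1),'t6',np.round(o['tau'],3)[5],o['ee_pos'].round(4) if hasattr(o['ee_pos'],'round') else o['ee_pos'])
E
python3 m.py
```

```text
13.9 turn 1.35 M [ 0.704 -0.679  0.198] F [4.4 4.6 3.6] t6 -0.374 [0.4359 0.0047 0.0466]
```

To row units: 0.09 rad / 3.1416 = 0.0286.

Request:
arm_command:
  plan:
    - [[0,0,0,0,0,0.0095,-0.1],[0,0,0,0,0,0.0191,-0.1],[0,0,0,0,0,0.0286,-0.1]]

```text
time_s: 14.2
ee_pos: [0.436, 0.0047, 0.0466]
eef_rot: [3.141, -0.0, 1.549]
force: [4.5, 5.4, 2.0]
grip_width: 0.0553
grip_force: 35.0
```

```bash
python3 m.py
```

```text
14.2 turn 1.44 M [ 0.707 -0.662  0.261] F [4.5 5.4 2. ] t6 -0.374 [0.436  0.0047 0.0466]
```

To row units: 0.09 rad / 3.1416 = 0.0286.

Request:
arm_command:
  plan:
    - [[0,0,0,0,0,0.0095,-0.1],[0,0,0,0,0,0.0191,-0.1],[0,0,0,0,0,0.0286,-0.1]]

```text
time_s: 14.5
ee_pos: [0.436, 0.0047, 0.0466]
eef_rot: [3.141, -0.0, 1.459]
force: [4.5, 4.5, 2.5]
grip_width: 0.0556
grip_force: 35.0
```

```bash
python3 m.py
```

```text
14.5 turn 1.53 M [ 0.696 -0.675  0.229] F [4.5 4.5 2.5] t6 -0.359 [0.436  0.0047 0.0466]
```

To row units: 0.06 rad / 3.1416 = 0.0191.

Request:
arm_command:
  plan:
    - [[0,0,0,0,0,0.0095,-0.1],[0,0,0,0,0,0.0191,-0.1]]

```text
time_s: 14.7
ee_pos: [0.436, 0.0047, 0.0466]
eef_rot: [3.141, -0.0, 1.399]
force: [4.7, 4.0, 1.7]
grip_width: 0.0554
grip_force: 35.0
```

```bash
python3 m.py
```

```text
14.7 turn 1.59 M [ 0.686 -0.775  0.265] F [4.7 4.  1.7] t6 -0.36 [0.436  0.0047 0.0466]
```

To row units: 0.06 rad / 3.1416 = 0.0191.

Request:
arm_command:
  plan:
    - [[0,0,0,0,0,0.0095,-0.1],[0,0,0,0,0,0.0191,-0.1]]

```text
time_s: 14.9
ee_pos: [0.436, 0.0047, 0.0466]
eef_rot: [3.141, -0.0, 1.339]
force: [5.2, 3.6, 2.1]
grip_width: 0.0551
grip_force: 35.0
```

```bash
python3 m.py
```

```text
14.9 turn 1.6499 M [ 0.682 -0.792  0.31 ] F [5.2 3.6 2.1] t6 -0.327 [0.436  0.0047 0.0466]
```

To row units: 0.06 rad / 3.1416 = 0.0191.

Request:
arm_command:
  plan:
    - [[0,0,0,0,0,0.0095,-0.1],[0,0,0,0,0,0.0191,-0.1]]

```text
time_s: 15.1
ee_pos: [0.436, 0.0047, 0.0466]
eef_rot: [3.14, -0.0, 1.279]
force: [4.9, 4.9, 2.8]
grip_width: 0.0556
grip_force: 35.0
```

```bash
python3 m.py
```

```text
15.1 turn 1.7099 M [ 0.716 -0.821  0.354] F [4.9 4.9 2.8] t6 -0.288 [0.436  0.0047 0.0466]
```

The moment and τ6 have both risen linearly since about 1.61 rad, so the load is now about 6 N. Next I'll add the remaining 0.065 rad.

To row units: 0.065 rad / 3.1416 = 0.0207.

Request:
arm_command:
  plan:
    - [[0,0,0,0,0,0.0095,-0.1],[0,0,0,0,0,0.0207,-0.1]]

```text
time_s: 15.3
ee_pos: [0.436, 0.0047, 0.0466]
eef_rot: [3.14, -0.0, 1.214]
force: [4.6, 4.7, 2.4]
grip_width: 0.0557
grip_force: 35.0
```

```bash
python3 m.py
```

```text
15.3 turn 1.7748 M [ 0.73  -0.81   0.414] F [4.6 4.7 2.4] t6 -0.433 [0.436  0.0047 0.0466]
```

By the Mz slope, contact came at about 1.55 rad, so the load is more like 13 N. I'll ease back 0.05 rad and read the moment in reverse as a cross-check.

To row units: -0.05 rad / 3.1416 = -0.0159.

Request:
arm_command:
  plan:
    - [[0,0,0,0,0,-0.008,-0.1],[0,0,0,0,0,-0.0159,-0.1]]

```text
time_s: 15.5
ee_pos: [0.4361, 0.0047, 0.0466]
eef_rot: [3.141, -0.001, 1.265]
force: [3.8, 4.0, 1.4]
grip_width: 0.0552
grip_force: 35.0
```

```bash
python3 m.py
```

```text
15.5 turn 1.7235 M [ 0.697 -0.781 -0.102] F [3.8 4.  1.4] t6 0.465 [0.4361 0.0047 0.0466]
```

Combining forward and reverse readings gives a load of about 10.9 N and friction of about 0.23 N m. Releasing and rising straight up.

To row units: -220 mm / 750 = -0.2933, -190 mm / 750 = -0.2533.

Request:
arm_command:
  plan:
    - [[0,0,0,0,0,0,-0.1],[0,0,0,0,0,0,-0.4],[0,0,0,0,0,0,-0.7],[0,0,0,0,0,0,-0.9],[0,0,0,0,0,0,-0.9],[0,0,0,0,0,0,-0.9],[0,0,-0.02,0,0,0,-0.9],[0,0,-0.06,0,0,0,-0.9],[0,0,-0.12,0,0,0,-0.9],[0,0,-0.1867,0,0,0,-0.9],[0,0,-0.2533,0,0,0,-0.9],[0,0,-0.2933,0,0,0,-0.9]]

```text
time_s: 16.7
ee_pos: [0.4359, 0.0045, 0.2702]
eef_rot: [3.138, -0.001, 1.264]
force: [0.5, 0.1, 0.2]
grip_width: 0.0894
grip_force: 0.0
```

To row units: -200 mm / 750 = -0.2667, -150 mm / 750 = -0.2.

Request:
arm_command:
  plan:
    - [[-0.0667,0,0,0,0,0,-0.9],[-0.1333,0,0,0,0,0,-0.9],[-0.2,0,0,0,0,0,-0.9],[-0.2667,0,0,0,0,0,-0.9],[-0.2667,0,0,0,0,0,-0.9],[-0.2667,0,0,0,0,0,-0.9]]

```text
time_s: 17.3
ee_pos: [0.3747, -0.1867, 0.2663]
eef_rot: [-3.141, -0.0, 1.261]
force: [0.1, 0.5, -1.0]
grip_width: 0.0891
grip_force: 0.0
```

Run:
```python
from h import *
st()
im,d,W=grab('scene'); im2,_,_=grab('top')
a=cv2.resize(im[145:235,180:280],(400,360),interpolation=cv2.INTER_CUBIC)
b=cv2.resize(im2[180:285,180:280],(400,420),interpolation=cv2.INTER_CUBIC)
c=np.zeros((420,800,3),np.uint8); c[:360,:400]=a;c[:,400:]=b
cv2.imwrite('pics/end.png',c)
```

```text
{'time_s': 17.3, 'qpos': [-0.5499, -0.0449, 1.7673, 0.0002, 1.4196, -0.2402], 'ee_pos': [0.3747, -0.1867, 0.2663], 'eef_rot': [-3.1412, -0.0002, 1.2611], 'force': [0.1331, 0.4995, -1.009], 'moment': [-0.0881, 0.0898, -0.0155], 'grip_width': 0.0891, 'grip_force': 0.0}
```

View pics/end.png

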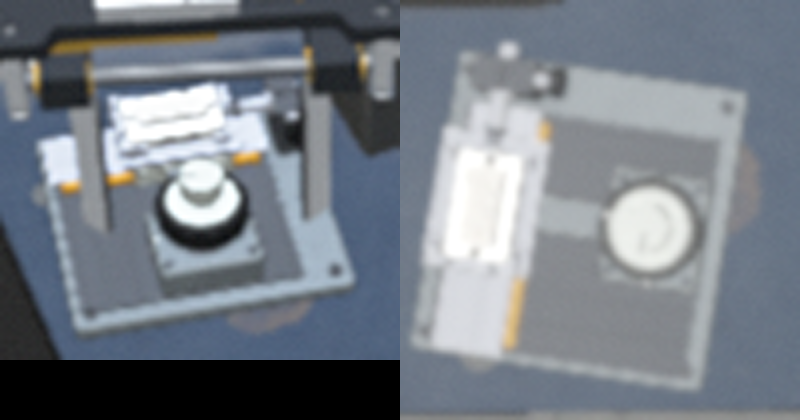

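The standard sits square in the nest at (445–520, 148–262) against the tip at (493,135). The fine knob was never touched, and the arm is clear.

```bash
python3 -c "
from station import ctrl
print(ctrl.hand_in())"
```

```text
the job is handed in; nothing more can be done
None
```

The job is handed in at about 17 s: the standard is in the nest on the stop at roughly 11 N (estimated from the ring torque; highest about 14 N, then eased back 0.05 rad anticlockwise), and the fine knob, vials and tin were not touched.

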